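# Shut the analyser drawer and start it touch-free

## Robot

A 7-joint arm with a two-finger parallel gripper is mounted at the origin on the work surface. World frame = base frame: x ahead of the robot, y to its left, z up, the work surface at z = 0. Lengths are in m, angles in rad, forces in N, time in s.
With the tool pointing down it reaches from about 0.35 to 0.9 m from the base axis. Payload 8.1 kg.
Tool frame: the origin (TCP) lies on the mounting face of the last link; the fingertips stand 173 mm ahead of it and the grasp point (between the pads) lies 155 mm ahead of it; x points along the fingers, y is the direction in which the jaws open and shut, and the axes are right-handed (so a half turn about x gives the same grasp; the last joint's range is limited). The gripper opens to 85 mm and grips with 20 to 120 N. Pads are 22 mm wide; open, the fingers measure 114 mm over their backs; the gripper's body (76 mm by 85 mm) begins 54 mm behind the grasp point. The pads swing forward as they close: fully open they stand 13 mm farther back than shut.
Start: joints at [-1.415, 0.434, 0.025, 1.573, -0.012, 1.134, -0.075], TCP at [0.16, 0.604, 0.405] pointing down, gripper open.
Joint ranges: [-2.62, 2.62], [-0.44, 2.09], [-1.27, 1.32], [0.08, 2.57], [-1.32, 4.46], [0.12, 2], [-2.74, 2.74]. Speed limits (rad/s): [2.22, 2.22, 3.01, 3.01, 3.14, 3.14, 3.14].

## Interface

Orientations are given as a unit quaternion [w, x, y, z].
In Python, from bench import status, eyes, ctrl gives the robot as it stands.
- The arm moves only by the tool step_arm, never from a script. Its argument "targets" is a list that holds one entry, the list of rows, each a list of 6 numbers: the shift along the tool's x, y, z scaled (see below), then the turn, a rotation vector about the tool's x, y, z scaled (see below). A call has 1 to 10 rows; each row is the pose to reach, as a shift and turn from the pose commanded when the call began, along the tool's axes at that moment, turning the shorter way round; what a row does not reach only later rows make up. The controller multiplies each number of a shift by 150 mm and each number of a turn by 360 degrees. A row lasts 1/12 s, in which the tool goes at most 41.7 mm and 7.16 degrees, less where a joint would pass 70% of its speed; a pose out of reach is approached as far as the arm can. A call with a number of a shift or a turn outside -1 to 1 is refused whole. A call with a gripper value outside its range is refused whole. "gripper" is the opening, from -1 (shut) to 1 (fully open), set as the call begins (left out, the last holds). The fingers move at their own pace and stop on an object; "grip_force" is the grip in N (left out, the last holds). Time passes only in rows, so rows that repeat a pose let the fingers close. It gives the time, the measured TCP pose, the force and the opening at its end, in the units of the state.
- status.get_state(): the state, without advancing time (a new reading comes with each control period).
- eyes.capture(name): name is "scene" or "top"; returns (picture, depth): 384x512x3 uint8, red, green, blue; 384x512 float32, m along the optical axis (not along the pixel's ray), 0 where there is no reading.
- eyes.camera_info(name): a dict with "intrinsics" (3x3 intrinsics, pixels), "k1" (the pictures are not rectified: a ray, as slopes to the right and down, at radius r is drawn at 1 + k1 r^2 times it, then the intrinsics apply), "extrinsics" (4x4, takes a point from camera to world coordinates). Camera axes: x right, y down, z forward; pixel columns grow to the right and rows downward; lengths in m; the calibration is good to about 2 mm. A picture is of the moment at which its call begins. camera_info takes no time and is no camera call.
- ctrl.hand_in(): hands the job in, once; it reports no verdict.
Trained networks look in the newest picture that a camera, given by its name, has taken for a name from the list of things; names that differ only in an ending like _2 or _b are one class to them, and where a whole thing is asked for, a point or a joint stands for the part that bears it (a point fixed in the world has none). Each returns a list of dicts, best first, with "p" (0 to 1); they miss things now and then, are a little off and sometimes report something else, mostly with a low value. They report only what shows in the picture. A call takes as long as a camera call. They do not tell look-alikes from the thing itself.
- eyes.search_frame(camera, thing): "point" ([x, y, z] in m, in the coordinates of the camera as it stood for that picture, good to about 4 mm: the middle of the surface that is visible of it).
The state is a dict: "time_s": time; "joint_positions": joint angles; "joint_vel": joint speeds; "joint_efforts": joint torques, N m; "eef_pos": TCP position; "orientation": TCP orientation; "force": force on the tool from outside, world axes, zero at the start; "ft_torque": the same for the moment, N m; "gripper_width": finger opening in m.
Only numpy, scipy, OpenCV 4.12 (cv2) and the standard library are available. Lean on these libraries where they do the work, as an engineer would, in place of code of your own. Each camera call takes 0.05 s, during which the arm holds its last target. There are 200 camera calls.

## Task

Push the analyser's blue-fronted drawer fully home with the fingertips, then start the measurement without touching: point straight down at the black eye of the green-ringed pod, fingertips about 3 cm above it, and stay there for at least two seconds. Do not touch any of the pods, do not bring the fingertips low over the red or yellow one, and grasp or move nothing else. Finish with the hand withdrawn at least 15 cm from the green pod and the drawer still home.

Things in the scene. Friction and masses are not known exactly. Their poses are not given: they have to be found in the camera images.
- drawer (a joint): how far the analyser's drawer stands open, in m: 0 = fully home (it meets a hard stop there), 0.12 = fully out; it starts part-way open. It slides with about 3 N of friction and stays where it is left.
- drawer_front (a point): centre of the outer face of the drawer's flat blue front plate, which faces the robot; moves with the drawer. Its x axis is level and points straight into the analyser (the direction that shuts the drawer), y along the plate, z up. The plate is 170 mm wide and 55 mm tall (35 to 90 mm above the table), 18 mm thick and still stands 18 mm proud of the housing when home.
- analyser: low white instrument housing, fixed, 240 deep x 220 wide x 105 mm tall, blue panel on top; origin on the table under the middle of its front face (the face with the drawer), x pointing to its back, z up. The drawer behind its front plate is a solid steel slide, top 83 mm above the table, with a flat orange coupon fixed in it; no handle
- green_pod: start pod: fixed white round touch-free switch, 74 mm across, 40 mm tall, with a green ring round a black eye on its flat top; origin under its centre. The three pods differ only in ring colour and swap places.
- green_eye (a point): centre of the green pod's eye, on its top, 42 mm above the table; z up. The eye sees fingertips that are above it, within 20 mm of its axis and up to about 50 mm high.
- red_pod: stop pod: fixed white round touch-free switch, 74 mm across, 40 mm tall, with a red ring round a black eye on its flat top; origin under its centre. The three pods differ only in ring colour and swap places.
- red_eye (a point): centre of the red pod's eye, on its top, 42 mm above the table; z up. The eye sees fingertips that are above it, within 20 mm of its axis and up to about 50 mm high.
- yellow_pod: tare pod: fixed white round touch-free switch, 74 mm across, 40 mm tall, with a yellow ring round a black eye on its flat top; origin under its centre. The three pods differ only in ring colour and swap places.
- yellow_eye (a point): centre of the yellow pod's eye, on its top, 42 mm above the table; z up. The eye sees fingertips that are above it, within 20 mm of its axis and up to about 50 mm high.
- bottle: bystander, loose: white plastic bottle, blue cap, 60 mm across, 150 mm tall; origin at its underside
- beaker: bystander, loose: clear plastic beaker, 70 mm across, 80 mm tall; origin at its underside
- weight: bystander, loose: brass calibration weight with a small knob, 36 mm across, 47 mm tall; origin at its underside
- tape: bystander, loose: cardboard-coloured ring (empty tape core) lying flat, 90 mm across, 25 mm tall; origin at its underside
- gauge_block: bystander, loose: dark steel block 30 x 60 x 25 mm; origin at its underside
- jar: bystander, loose: small clear jar with an orange cap, 60 mm across, 60 mm tall; origin at its underside
- screwdriver: bystander, loose: screwdriver lying on the table, about 200 mm long; origin at its underside
There are look-alikes about, which are no part of the job. Leave any pink or purple look-alike of the green_pod alone.

How it is judged:
On the way, in this order (a step that is already met when the one before it is completed fails the run):
1. the drawer is fully home (within 6 mm) (value of joint drawer below 0.006 m), for 0.2 s.
2. with the drawer home, the fingertips dwell just above the green eye, within 20 mm of its axis and some 50 mm of its height, for 1.8 s (value of joint drawer below 0.006 m and horizontal distance between the grasp point and green_eye below 0.02 m and z of the grasp point in the frame of green_eye between 0.005 and 0.07 m), for 1.8 s.
At the end, for the whole second after the job is handed in: The drawer is at rest within 6 mm of fully home, and the hand is withdrawn: the grasp point is more than 12 cm from the green eye (value of joint drawer below 0.006 m and distance between the grasp point and green_eye above 0.12 m and velocity of joint drawer between -0.01 and 0.01 m/s); the robot touches nothing.
It fails at once if a pod is touched (contact force between any of the fingers, the arm and green_pod above 0.5 N or contact force between any of the fingers, the arm and red_pod above 0.5 N or contact force between any of the fingers, the arm and yellow_pod above 0.5 N).
It fails at once if the red eye is triggered: the fingertips come low above it (horizontal distance between the grasp point and red_eye below 0.02 m and z of the grasp point in the frame of red_eye between 0.005 and 0.07 m).
It fails at once if the yellow eye is triggered: the fingertips come low above it (horizontal distance between the grasp point and yellow_eye below 0.02 m and z of the grasp point in the frame of yellow_eye between 0.005 and 0.07 m).
It fails at once if the drawer is pulled farther out instead of pushed (value of joint drawer above 0.11 m).
It fails at once if a loose thing is knocked, carried or lifted: moved by more than 15 mm (distance of any of bottle, beaker, weight, tape, gauge_block, jar, screwdriver from where it was at the start of the episode above 0.015 m).
It also fails if it takes over 48 s, if anything falls off the work surface, if the arm or the gripper's body presses on something with over 40 N, if the wrist force passes 120 N, or if a joint passes its speed limit or range.

## Working session

There is one attempt and no reset: what is moved stays moved. The work goes in short steps, Python scripts to look and compute and a tool call to move; the robot and the scene stay as the last step left them, time stands still between calls to the robot, and variables do not carry over. Pictures are saved under pics/ and viewed, about 8 in all and at most 12, crops included, and the job is handed in when it is done.

Besides the shell and the picture viewer there is one more tool, called after "Emit:" as name([rows], argument=value, ...), one row to a line, values as JSON. step_arm: Moves the arm, as the interface text tells. Shifts and turns lie within -1 to 1; 1 stands for 150 mm of shift or 360 degrees of turn. Its arguments: {"type":"object","properties":{"targets":{"type":"array"},"gripper":{"type":"number"},"grip_force":{"type":"number"}},"required":["targets"]}

```bash
mkdir -p pics; cat > h.py <<'E'
import numpy as np, cv2
from bench import status, eyes, ctrl
def w(cam,p):
    E=np.array(eyes.camera_info(cam)["extrinsics"]); return E[:3,:3]@np.array(p)+E[:3,3]
def px2w(cam,u,v,d):
    c=eyes.camera_info(cam);K=np.array(c["intrinsics"]);x,y=(u-K[0,2])/K[0,0],(v-K[1,2])/K[1,1]
    a,b=x,y
    for _ in range(10):
        s=1+c["k1"]*(a*a+b*b);a,b=x/s,y/s
    return w(cam,[a*d,b*d,d])
E
python3 - <<'E'
from h import *
s=status.get_state();print(s["time_s"],s["eef_pos"],s["orientation"],s["gripper_width"])
for c in("top","scene"):
    im,d=eyes.capture(c);cv2.imwrite(f"pics/{c}0.png",im[:,:,::-1]);np.save(f"{c}d.npy",d);np.save(f"{c}i.npy",im)
    for t in["drawer_front","analyser","green_pod","red_pod","yellow_pod","bottle","beaker","weight","tape","gauge_block","jar","screwdriver"]:
        if c=="scene" and t not in("drawer_front","green_pod","analyser"): continue
        print(c,t,[(np.round(w(c,r["point"]),3).tolist(),round(r["p"],2)) for r in eyes.search_frame(c,t)[:4]])
E
```

```text
0.0 [0.15994467 0.60394496 0.40393322] [ 0.70118971  0.09070931  0.7011939  -0.09182554] 0.0853670011248818
top drawer_front [([0.56, -0.234, 0.082], 0.68)]
top analyser [([0.688, -0.248, 0.106], 0.93)]
top green_pod [([0.518, 0.281, 0.042], 0.97), ([0.369, 0.3, 0.036], 0.91), ([0.428, 0.404, 0.04], 0.85)]
top red_pod [([0.497, 0.141, 0.04], 0.95)]
top yellow_pod [([0.667, 0.177, 0.039], 0.75)]
top bottle [([0.432, -0.409, 0.102], 0.75), ([0.493, 0.138, 0.042], 0.38)]
top beaker [([0.603, -0.448, 0.045], 0.94), ([0.779, 0.114, 0.026], 0.47)]
top weight [([0.392, 0.214, 0.029], 0.61), ([0.434, -0.408, 0.1], 0.46)]
top tape [([0.646, 0.388, 0.018], 0.89), ([0.52, 0.28, 0.039], 0.44)]
top gauge_block [([0.775, 0.119, 0.026], 0.61)]
top jar [([0.745, 0.291, 0.059], 0.93), ([0.775, 0.117, 0.03], 0.16)]
top screwdriver [([0.305, -0.366, 0.022], 0.57)]
scene drawer_front [([0.56, -0.218, 0.082], 0.94)]
scene analyser [([0.733, -0.229, 0.101], 0.55), ([0.313, -0.363, 0.019], 0.26)]
scene green_pod [([0.445, 0.411, 0.037], 0.9), ([0.39, 0.317, 0.041], 0.75), ([0.539, 0.288, 0.035], 0.65)]
```

```bash
python3 -c "
import cv2,numpy as np
cv2.imwrite('pics/t0b.png',cv2.resize(cv2.imread('pics/top0.png'),(800,600)))"
```

```text
(no output)
```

View pics/t0b.png

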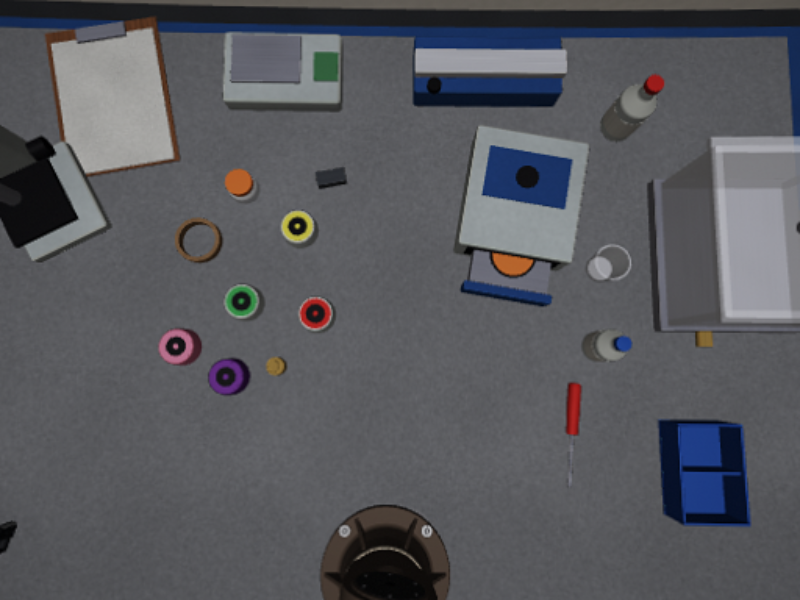

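View pics/scene0.png

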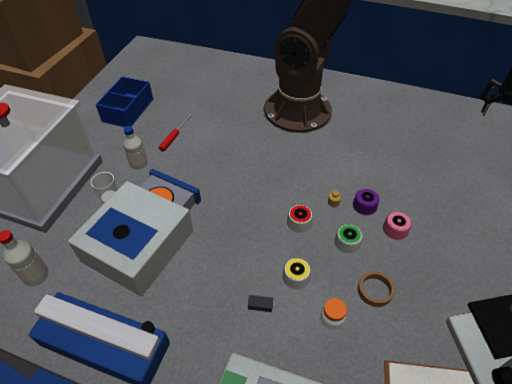

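The top view shows the green pod at (241,301), red at (316,314), yellow at (297,227), and pink and purple look-alikes at (179,346) and (228,377). The drawer plate runs from (463,288) to (550,300). The scene view agrees with this layout. Next I measure the plate edge and the pods more closely.

```bash
python3 - <<'E'
from h import *
for c in("top","scene"):
    im=np.load(c+"i.npy");d=np.load(c+"d.npy");hsv=cv2.cvtColor(im,cv2.COLOR_RGB2HSV)
    def pts(m):
        v,u=np.nonzero(m&(d>0)); return np.array([px2w(c,a,b,d[b,a]) for a,b in zip(u,v)])
    for n,lo,hi,ctr in(("green",40,85,(.53,.283)),("red",0,8,(.497,.14)),("red2",172,180,(.497,.14)),("yellow",22,36,(.667,.177))):
        m=(hsv[...,0]>=lo)&(hsv[...,0]<=hi)&(hsv[...,1]>110)&(hsv[...,2]>60)
        P=pts(m)
        if len(P)==0: continue
        P=P[(np.hypot(*(P[:,:2]-ctr).T)<.06)]
        if len(P)>8:
            (x,y),r=cv2.minEnclosingCircle(P[:,:2].astype(np.float32)); print(c,n,len(P),P.mean(0).round(4),"circ",round(x,4),round(y,4),round(r,4))
    m=(hsv[...,0]>=100)&(hsv[...,0]<=125)&(hsv[...,1]>130)
    P=pts(m);P=P[(P[:,0]>.48)&(P[:,0]<.63)&(abs(P[:,1]+.23)<.13)&(P[:,2]>.02)]
    T=P[P[:,2]>.08]
    print(c,"plate",len(P),len(T),T.mean(0).round(4),T.min(0).round(4),T.max(0).round(4))
    (r,_,a)=cv2.minAreaRect(T[:,:2].astype(np.float32)),0,0
    print(r)
    vx=cv2.fitLine(T[:,:2].astype(np.float32),cv2.DIST_HUBER,0,.001,.001).ravel();print("line",vx, "ang of y axis from world y deg",np.degrees(np.arctan2(-vx[0]*np.sign(vx[1]),abs(vx[1]))))
    # housing top
    v,u=np.mgrid[0:384:2,0:512:2];uu,vv=u.ravel(),v.ravel()
    Q=np.array([px2w(c,a,b,d[b,a]) for a,b in zip(uu,vv) if d[b,a]>0])
    Q=Q[(Q[:,0]>.53)&(Q[:,0]<.9)&(abs(Q[:,1]+.25)<.16)&(abs(Q[:,2]-.105)<.006)]
    print("housing",cv2.minAreaRect(Q[:,:2].astype(np.float32)),Q[:,2].mean())
E
```

```text
top green 178 [0.5178 0.2875 0.0402] circ 0.5168 0.2871 0.0294
top red 189 [0.4947 0.1414 0.0404] circ 0.4941 0.1417 0.0297
top yellow 189 [0.6701 0.1815 0.0405] circ 0.6709 0.1809 0.03Traceback (most recent call last):
  File "<stdin>", line 14, in <module>
  File "<stdin>", line 5, in pts
  File "h.py", line 6, in px2w
    c=eyes.camera_info(cam);K=np.array(c["intrinsics"]);x,y=(u-K[0,2])/K[0,0],(v-K[1,2])/K[1,1]
ValueError: time passes only in moves, steps and waits
```

Emit:
step_arm([
  [[0,0,0,0,0,0]],
], gripper=-1)

```text
time_s: 0.93
eef_pos: [0.16, 0.6042, 0.4048]
orientation: [0.701, 0.091, 0.701, -0.091]
force: [-0.0, 0.5, -0.3]
gripper_width: 0.0753
```

```bash
cat > h.py <<'E'
import numpy as np, cv2
from bench import status, eyes, ctrl
CI={c:eyes.camera_info(c) for c in("top","scene")}
def w(cam,p):
    E=np.array(CI[cam]["extrinsics"]); return np.asarray(p)@E[:3,:3].T+E[:3,3]
def px2w(cam,u,v,d):
    c=CI[cam];K=np.array(c["intrinsics"]);x,y=(u-K[0,2])/K[0,0],(v-K[1,2])/K[1,1]
    a,b=x,y
    for _ in range(10):
        s=1+c["k1"]*(a*a+b*b);a,b=x/s,y/s
    return w(cam,np.stack([a*d,b*d,d],-1))
E
cat > m.py <<'E'
from h import *
for c in("top","scene"):
    im=np.load(c+"i.npy");d=np.load(c+"d.npy");hsv=cv2.cvtColor(im,cv2.COLOR_RGB2HSV)
    v,u=np.mgrid[0:384,0:512];W=px2w(c,u,v,d)
    for n,lo,hi,ctr in(("green",40,85,(.53,.283)),("red",0,8,(.497,.14)),("yellow",22,36,(.667,.177))):
        P=W[(hsv[...,0]>=lo)&(hsv[...,0]<=hi)&(hsv[...,1]>110)&(hsv[...,2]>60)&(d>0)]
        P=P[(np.hypot(*(P[:,:2]-ctr).T)<.06)]
        if len(P)>8: print(c,n,len(P),P.mean(0).round(4),cv2.minEnclosingCircle(P[:,:2].astype(np.float32)))
    P=W[(hsv[...,0]>=100)&(hsv[...,0]<=125)&(hsv[...,1]>130)&(d>0)]
    P=P[(P[:,0]>.48)&(P[:,0]<.63)&(abs(P[:,1]+.23)<.13)&(P[:,2]>.02)]
    T=P[P[:,2]>.08].astype(np.float32)
    print(c,"plate",len(P),len(T),T.mean(0),cv2.minAreaRect(T[:,:2]),cv2.fitLine(T[:,:2],cv2.DIST_HUBER,0,.001,.001).ravel())
    Q=W[d>0];Q=Q[(Q[:,0]>.53)&(Q[:,0]<.9)&(abs(Q[:,1]+.25)<.16)&(abs(Q[:,2]-.105)<.006)].astype(np.float32)
    print("housing",cv2.minAreaRect(Q[:,:2]),Q[:,2].mean())
E
python3 m.py
```

```text
top green 178 [0.5178 0.2875 0.0402] ((0.5168179869651794, 0.2871308922767639), 0.02942557819187641)
top red 189 [0.4947 0.1414 0.0404] ((0.49412503838539124, 0.1416798084974289), 0.029744939878582954)
top yellow 189 [0.6701 0.1815 0.0405] ((0.6709336042404175, 0.18086089193820953), 0.029956365004181862)Traceback (most recent call last):
  File "m.py", line 12, in <module>
    print(c,"plate",len(P),len(T),T.mean(0),cv2.minAreaRect(T[:,:2]),cv2.fitLine(T[:,:2],cv2.DIST_HUBER,0,.001,.001).ravel())
                                            ~~~~~~~~~~~~~~~^^^^^^^^^
cv2.error: OpenCV(4.12.0) /io/opencv/modules/imgproc/src/convhull.cpp:143: error: (-215:Assertion failed) total >= 0 && (depth == CV_32F || depth == CV_32S) in function 'convexHull'
```

```bash
sed -i 's/>130)&(d>0)\]/>90)\&(d>0)]/; s/T\[:,:2\]/T[:,:2].copy()/g; s/Q\[:,:2\]/Q[:,:2].copy()/g; s/T=P\[P\[:,2\]>.08\]/T=P[P[:,2]>.075]/' m.py; sed -i 's/^    T=/    print(len(P),P.min(0),P.max(0),np.percentile(P[:,2],[10,50,90]));T=/' m.py; python3 m.py
```

```text
top green 178 [0.5178 0.2875 0.0402] ((0.5168179869651794, 0.2871308922767639), 0.02942557819187641)
top red 189 [0.4947 0.1414 0.0404] ((0.49412503838539124, 0.1416798084974289), 0.029744939878582954)
top yellow 189 [0.6701 0.1815 0.0405] ((0.6709336042404175, 0.18086089193820953), 0.029956365004181862)
471 [ 0.51261036 -0.31094732  0.03543313] [ 0.61998153 -0.14518726  0.09804144] [0.05646852 0.08835851 0.09220115]
top plate 471 370 [ 0.5359857  -0.22838964  0.08879519] ((0.5658948421478271, -0.2340724766254425), (0.16893498599529266, 0.08115944266319275), 80.3444595336914) [ 0.18214573  0.98327154  0.53432477 -0.22965848]
housing ((0.7230111956596375, -0.26215457916259766), (0.22103744745254517, 0.23968583345413208), 80.24693298339844) 0.10532777
scene green 186 [0.5203 0.2892 0.0397] ((0.5187582969665527, 0.2897658348083496), 0.03021722286939621)
scene red 184 [0.4967 0.1435 0.0398] ((0.4954703152179718, 0.14301779866218567), 0.030551791191101074)
scene yellow 266 [0.6716 0.1833 0.0396] ((0.6711766123771667, 0.184213325381279), 0.031186815351247787)
337 [ 0.51462113 -0.30959035  0.03533086] [ 0.56101571 -0.14236834  0.09343531] [0.0660811  0.08832489 0.0909789 ]
scene plate 337 288 [ 0.5378064  -0.22137637  0.08840363] ((0.5357697606086731, -0.22648195922374725), (0.17022672295570374, 0.020691463723778725), 80.61625671386719) [ 0.17218783  0.98506415  0.53780687 -0.22137637]
housing ((0.7264662981033325, -0.25983792543411255), (0.22143509984016418, 0.24031418561935425), 80.10265350341797) 0.10504634
```

Emit:
step_arm([
  [[0,0,0,0,0,0]],
], gripper=-1)

```text
time_s: 1.02
eef_pos: [0.16, 0.6042, 0.4047]
orientation: [0.701, 0.091, 0.701, -0.091]
force: [0.1, -0.2, -0.6]
gripper_width: 0.064
```

```bash
cat > g.py <<'E'
import sys
from h import *
from scipy.spatial.transform import Rotation as R
# g.py x y z(tip) [align]: shift/turn to bring tips there, tool z along the drawer's push direction
s=status.get_state();q=np.array(s["orientation"]);r=R.from_quat(q[[1,2,3,0]]);M=r.as_matrix()
print("t",round(s["time_s"],2),"tcp",s["eef_pos"].round(4),"F",np.round(s["force"],1),"w",round(s["gripper_width"],4));print(M.round(3))
px=np.array([.985,-.171,0]);px/=np.linalg.norm(px)
best=min((R.from_matrix(np.stack([[0,0,-1],np.cross(z,[0,0,-1]),z],1)) for z in(px,-px)),key=lambda g:(r.inv()*g).magnitude())
print("turn",((r.inv()*best).as_rotvec()/(2*np.pi)).round(4))
for a in sys.argv[1:]:
    t=np.array(eval(a),float)+[0,0,.173]
    print(a,"shift",(M.T@(t-s["eef_pos"])/.15).round(3))
E
python3 g.py .28,.55,.25 .40,.40,.25 .44,.05,.23 .465,-.215,.23
```

```text
t 1.02 tcp [0.16   0.6042 0.4047] F [ 0.1 -0.2 -0.6] w 0.064
[[ 0.     0.256  0.967]
 [ 0.     0.967 -0.256]
 [-1.     0.     0.   ]]
turn [-0.0138  0.     -0.    ]
.28,.55,.25 shift [-0.122 -0.144  0.866]
.40,.40,.25 shift [-0.122 -0.906  1.895]
.44,.05,.23 shift [ 0.012 -3.093  2.75 ]
.465,-.215,.23 shift [ 0.011 -4.759  3.364]
```

Emit:
step_arm([
  [[-0.1,-1,1,-0.0138,0,0],[-0.1,-1,1,-0.0138,0,0],[-0.1,-1,1,-0.0138,0,0],[-0.1,-1,1,-0.0138,0,0],[-0.1,-1,1,-0.0138,0,0],[-0.1,-1,1,-0.0138,0,0]],
], gripper=-1)

```text
time_s: 1.52
eef_pos: [0.271, 0.4146, 0.4205]
orientation: [0.705, 0.063, 0.703, -0.064]
force: [0.6, -0.0, 0.1]
gripper_width: 0.0001
```

Emit:
step_arm([
  [[0,-1,1,0,0,0],[0,-1,1,0,0,0],[0,-1,1,0,0,0],[0,-1,1,0,0,0],[0,-1,1,0,0,0],[0,-1,1,0,0,0]],
])

```text
time_s: 2.02
eef_pos: [0.3924, 0.2409, 0.4202]
orientation: [0.705, 0.064, 0.703, -0.065]
force: [-0.5, -0.3, -0.4]
gripper_width: -0.0002
```

Emit:
step_arm([
  [[0,-1,0.4,0,0,0],[0,-1,0.4,0,0,0],[0,-1,0.4,0,0,0],[0,-1,0.4,0,0,0],[0,-1,0.4,0,0,0]],
])

```text
time_s: 2.43
eef_pos: [0.423, 0.0826, 0.4202]
orientation: [0.705, 0.063, 0.704, -0.064]
force: [0.5, -0.3, -0.1]
gripper_width: 0.0004
```

Emit:
step_arm([
  [[0,-1,0.4,0,0,0],[0,-1,0.4,0,0,0],[0,-1,0.4,0,0,0],[0,-1,0.4,0,0,0],[0,-1,0.4,0,0,0]],
])

```text
time_s: 2.85
eef_pos: [0.456, -0.0755, 0.4204]
orientation: [0.705, 0.063, 0.703, -0.065]
force: [-0.6, 0.4, -0.4]
gripper_width: -0.0004
```

```bash
python3 g.py .465,-.215,.23 .465,-.215,.06
```

```text
t 2.85 tcp [ 0.456  -0.0755  0.4204] F [-0.6  0.4 -0.4] w -0.0004
[[ 0.002  0.18   0.984]
 [-0.003  0.984 -0.18 ]
 [-1.    -0.003  0.003]]
turn [-0.0014  0.0004  0.0004]
.465,-.215,.23 shift [ 0.119 -0.904  0.226]
.465,-.215,.06 shift [ 1.252 -0.901  0.223]
```

Emit:
step_arm([
  [[0.25,-0.9,0.22,0,0,0],[0.25,-0.9,0.22,0,0,0],[0.25,-0.9,0.22,0,0,0],[0.25,-0.9,0.22,0,0,0],[0.25,-0.9,0.22,0,0,0]],
])

```text
time_s: 3.27
eef_pos: [0.4642, -0.2117, 0.3814]
orientation: [0.704, 0.062, 0.705, -0.064]
force: [0.1, -0.1, 0.6]
gripper_width: 0.0003
```

Emit:
step_arm([
  [[1,0,0,0,0,0],[1,0,0,0,0,0],[1,0,0,0,0,0],[1,0,0,0,0,0],[1,0,0,0,0,0]],
])

```text
time_s: 3.68
eef_pos: [0.4635, -0.2055, 0.2279]
orientation: [0.702, 0.061, 0.707, -0.06]
force: [-1.3, -0.7, 1.7]
gripper_width: -0.0003
```

```bash
python3 g.py .516,-.224,.06 .578,-.235,.06; python3 - <<'E'
from h import *
im,d=eyes.capture("scene");cv2.imwrite("pics/s1.png",cv2.resize(im[100:290,40:300,::-1],None,fx=3,fy=3))
E
```

```text
t 3.68 tcp [ 0.4635 -0.2055  0.2279] F [-1.3 -0.7  1.7] w -0.0003
[[-0.008  0.17   0.985]
 [ 0.003  0.985 -0.17 ]
 [-1.     0.001 -0.008]]
turn [ 0.0001 -0.0013 -0.0002]
.516,-.224,.06 shift [-0.037 -0.062  0.365]
.578,-.235,.06 shift [-0.04  -0.064  0.785]
```

View pics/s1.png

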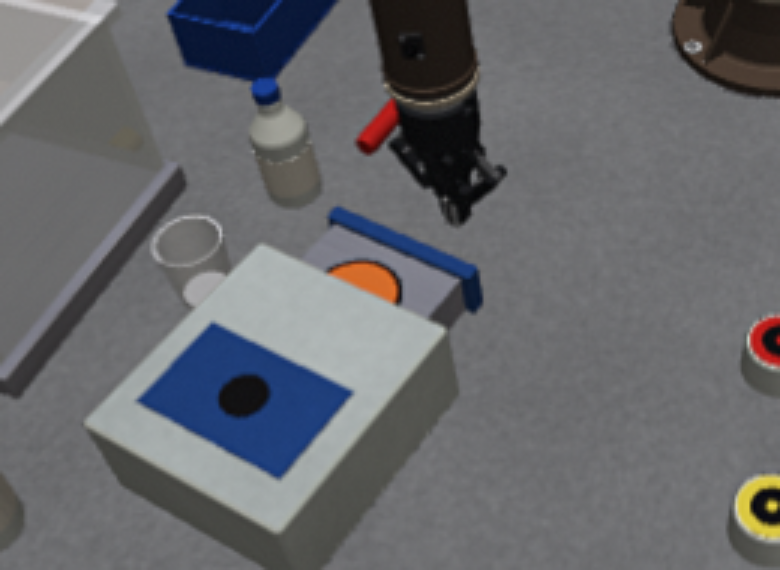

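The gripper hangs just in front of the blue plate with the bottle and beaker well clear, so I push now.

Emit:
step_arm([
  [[0,-0.06,0.12,0,0,0],[0,-0.06,0.24,0,0,0],[0,-0.06,0.3,0,0,0],[0,-0.06,0.36,0,0,0],[0,-0.06,0.42,0,0,0]],
])

```text
time_s: 4.15
eef_pos: [0.5256, -0.2267, 0.2334]
orientation: [0.704, 0.061, 0.705, -0.06]
force: [-4.5, 1.4, 2.8]
gripper_width: 0.0003
```

Emit:
step_arm([
  [[0,0,0.05,0,0,0],[0,0,0.1,0,0,0],[0,0,0.15,0,0,0],[0,0,0.2,0,0,0],[0,0,0.25,0,0,0],[0,0,0.25,0,0,0]],
])

```text
time_s: 4.65
eef_pos: [0.5641, -0.2336, 0.2321]
orientation: [0.705, 0.06, 0.704, -0.061]
force: [0.3, -0.4, -0.3]
gripper_width: -0.0005
```

```bash
python3 g.py .578,-.235,.055
```

```text
t 4.65 tcp [ 0.5641 -0.2336  0.2321] F [ 0.3 -0.4 -0.3] w -0.0005
[[ 0.002  0.171  0.985]
 [-0.001  0.985 -0.171]
 [-1.    -0.     0.002]]
turn [0.0001 0.0003 0.0001]
.578,-.235,.055 shift [0.028 0.006 0.093]
```

Contact was felt at about 0.525. I creep on in small steps until I feel the hard stop.

Emit:
step_arm([
  [[0,0,0.03,0,0,0],[0,0,0.06,0,0,0],[0,0,0.06,0,0,0]],
])

```text
time_s: 4.9
eef_pos: [0.5719, -0.2352, 0.2321]
orientation: [0.705, 0.061, 0.704, -0.061]
force: [-0.6, -0.2, -0.2]
gripper_width: -0.0002
```

Emit:
step_arm([
  [[0,0,0.01,0,0,0],[0,0,0.02,0,0,0]],
])

```text
time_s: 5.07
eef_pos: [0.5739, -0.2357, 0.2321]
orientation: [0.704, 0.061, 0.705, -0.061]
force: [-4.2, 0.7, 0.3]
gripper_width: 0.0002
```

Emit:
step_arm([
  [[0,0,0.01,0,0,0],[0,0,0.02,0,0,0]],
])

```text
time_s: 5.23
eef_pos: [0.5769, -0.2362, 0.2321]
orientation: [0.704, 0.061, 0.705, -0.061]
force: [-12.6, 2.3, 4.0]
gripper_width: -0.0003
```

Emit:
step_arm([
  [[0,0,0.01,0,0,0],[0,0,0.02,0,0,0]],
])

```text
time_s: 5.4
eef_pos: [0.5778, -0.2365, 0.232]
orientation: [0.702, 0.062, 0.707, -0.06]
force: [-20.6, 5.6, 17.5]
gripper_width: -0.0003
```

Emit:
step_arm([
  [[0,0,0.01,0,0,0],[0,0,0.02,0,0,0],[0,0,0.02,0,0,0]],
])

```text
time_s: 5.65
eef_pos: [0.5786, -0.2369, 0.2317]
orientation: [0.7, 0.063, 0.708, -0.06]
force: [-26.0, 7.0, 20.2]
gripper_width: -0.0001
```

A rising force at x = 0.578 matches the predicted home position. I back off, rise, and check.

Emit:
step_arm([
  [[0,0,-0.3,0,0,0],[0,0,-0.6,0,0,0],[0,0,-0.6,0,0,0],[0,0,-0.6,0,0,0]],
])

```text
time_s: 5.98
eef_pos: [0.4917, -0.2217, 0.2324]
orientation: [0.704, 0.062, 0.705, -0.061]
force: [0.7, -0.7, 0.9]
gripper_width: 0.0001
```

Emit:
step_arm([
  [[-1,0,-0.1,0,0,0],[-1,0,-0.1,0,0,0],[-1,0,-0.1,0,0,0],[-1,0,-0.1,0,0,0],[-1,0,-0.1,0,0,0]],
])

```text
time_s: 6.4
eef_pos: [0.4817, -0.2206, 0.3885]
orientation: [0.708, 0.06, 0.7, -0.062]
force: [0.9, -0.6, -0.0]
gripper_width: 0.0001
```

Emit:
step_arm([
  [[-0.2,1,0,0,0,0],[-0.2,1,0,0,0,0],[-0.2,1,0,0,0,0],[-0.2,1,0,0,0,0],[-0.2,1,0,0,0,0]],
])

```text
time_s: 6.82
eef_pos: [0.5079, -0.0646, 0.4134]
orientation: [0.706, 0.059, 0.703, -0.057]
force: [-0.4, 0.6, -0.2]
gripper_width: 0.0002
```

```bash
python3 g.py .43,.20,.24 .518,.2885,.24; python3 - <<'E'
from h import *
im,d=eyes.capture("scene");np.save("scened.npy",d);np.save("scenei.npy",im);cv2.imwrite("pics/s2.png",cv2.resize(im[100:290,40:300,::-1],None,fx=3,fy=3))
im,d=eyes.capture("top");np.save("topd.npy",d);np.save("topi.npy",im)
E
python3 m.py | grep -A1 -E "plate"
```

```text
t 6.82 tcp [ 0.5079 -0.0646  0.4134] F [-0.4  0.6 -0.2] w 0.0002
[[ 0.004  0.162  0.987]
 [ 0.003  0.987 -0.162]
 [-1.     0.003  0.003]]
turn [ 0.0014  0.0005 -0.0005]
.43,.20,.24 shift [ 0.005  1.656 -0.799]
.518,.2885,.24 shift [ 0.009  2.333 -0.316]
top plate 304 225 [ 0.58981705 -0.2683774   0.09583562] ((0.5673220157623291, -0.21014375984668732), (0.06728175282478333, 0.2292855829000473), 22.395553588867188) [ 0.14299709  0.9897231   0.59068656 -0.27132064]
housing ((0.7230159044265747, -0.26232224702835083), (0.22143279016017914, 0.2401016503572464), 80.22005462646484) 0.10548736
--
scene plate 159 159 [ 0.5913599  -0.22439757  0.12669729] ((0.5844753384590149, -0.20309166610240936), (0.08293060958385468, 0.22198419272899628), 16.412654876708984) [ 0.15916102  0.98725265  0.59717846 -0.22766744]
housing ((0.7259406447410583, -0.26034852862358093), (0.22146731615066528, 0.2410808950662613), 80.4666748046875) 0.10508522
```

View pics/s2.png

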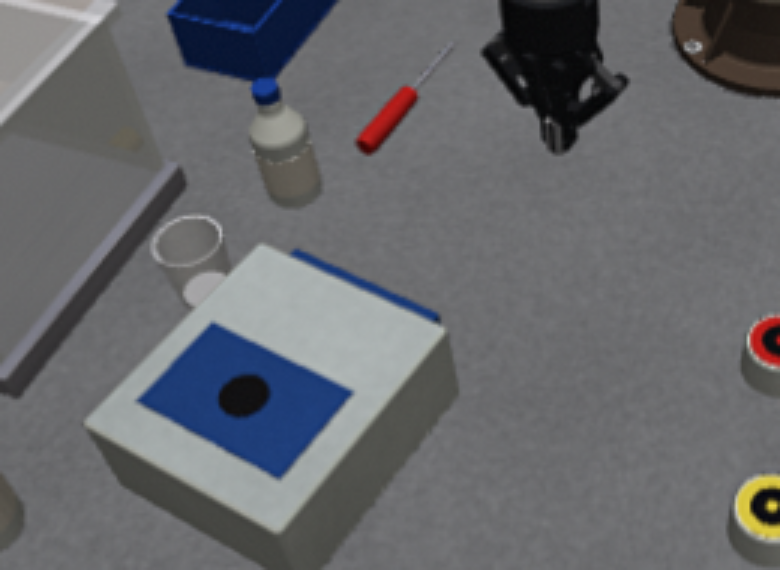

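The drawer plate lies flush against the housing. I move over the green pod, staying high.

Emit:
step_arm([
  [[0,1,-0.15,0,0,0],[0,1,-0.15,0,0,0],[0,1,-0.15,0,0,0],[0,1,-0.15,0,0,0],[0,1,-0.15,0,0,0]],
])

```text
time_s: 7.33
eef_pos: [0.5093, 0.0856, 0.4118]
orientation: [0.705, 0.059, 0.705, -0.058]
force: [-0.2, -0.0, -0.5]
gripper_width: -0.0001
```

Emit:
step_arm([
  [[0,1,-0.15,0,0,0],[0,1,-0.15,0,0,0],[0,1,-0.15,0,0,0],[0,1,-0.15,0,0,0],[0,1,-0.15,0,0,0]],
])

```text
time_s: 7.75
eef_pos: [0.5124, 0.2375, 0.4116]
orientation: [0.705, 0.059, 0.705, -0.058]
force: [-0.9, 1.0, -0.4]
gripper_width: 0.0
```

```bash
python3 g.py .518,.288,.24 ; python3 - <<'E'
from h import *
im,d=eyes.capture("scene");np.save("scened.npy",d);np.save("scenei.npy",im)
im,d=eyes.capture("top");np.save("topd.npy",d);np.save("topi.npy",im)
E
sed -i 's/&(P\[:,2\]>.02)\]/\&(P[:,2]>.02)\&(P[:,2]<.1)]/' m.py
python3 m.py | grep -A1 -E "plate|green"
```

```text
t 7.75 tcp [0.5124 0.2375 0.4116] F [-0.9  1.  -0.4] w 0.0
[[ 0.     0.165  0.986]
 [ 0.002  0.986 -0.165]
 [-1.     0.002 -0.   ]]
turn [ 0.001  -0.     -0.0003]
.518,.288,.24 shift [-0.009  0.338 -0.019]
top green 108 [0.507  0.2848 0.0402] ((0.5176295042037964, 0.28726357221603394), 0.027813149616122246)
top red 191 [0.4947 0.1414 0.0403] ((0.4942685663700104, 0.14168904721736908), 0.02987482398748398)
--
top plate 490 351 [ 0.59641224 -0.23900202  0.08854793] ((0.5971711277961731, -0.24018660187721252), (0.17000217735767365, 0.01753542758524418), 80.03504180908203) [ 0.16863579  0.98567843  0.5964121  -0.23900189]
housing ((0.723013162612915, -0.2620347738265991), (0.22091582417488098, 0.23970387876033783), 80.13655853271484) 0.105312064
scene green 187 [0.5203 0.2889 0.0396] ((0.5186586976051331, 0.2901412844657898), 0.03037286177277565)
scene red 185 [0.4968 0.1437 0.0398] ((0.49510037899017334, 0.1431211531162262), 0.030255822464823723)
--
scene plate 147 147 [ 0.5961993  -0.23406598  0.0891156 ] ((0.5955418348312378, -0.23742586374282837), (0.16685420274734497, 0.012272783555090427), 80.74758911132812) [ 0.1681345   0.9857641   0.59619945 -0.23406596]
housing ((0.725929856300354, -0.2600060999393463), (0.2221684455871582, 0.2395927459001541), 79.9368896484375) 0.10507536
```

From housing centre to plate centre measures 128 mm, and home should be 129 mm, so the drawer is home. I descend to about 3 cm above the green eye.

Emit:
step_arm([
  [[0,0.34,-0.02,0,0,0],[0,0.34,-0.02,0,0,0],[0,0.34,-0.02,0,0,0]],
])

```text
time_s: 8.1
eef_pos: [0.5188, 0.2838, 0.4119]
orientation: [0.705, 0.061, 0.704, -0.06]
force: [0.4, 0.8, -0.7]
gripper_width: -0.0003
```

Emit:
step_arm([
  [[0.25,0,0,0,0,0],[0.5,0,0,0,0,0],[0.7,0,0,0,0,0],[0.7,0,0,0,0,0]],
])

```text
time_s: 8.43
eef_pos: [0.5171, 0.2791, 0.302]
orientation: [0.702, 0.06, 0.707, -0.064]
force: [-0.8, 0.6, -0.3]
gripper_width: 0.0002
```

```bash
python3 g.py .518,.288,.072
```

```text
t 8.43 tcp [0.5171 0.2791 0.302 ] F [-0.8  0.6 -0.3] w 0.0002
[[-0.007  0.175  0.985]
 [-0.006  0.985 -0.175]
 [-1.    -0.007 -0.006]]
turn [-0.0006 -0.0009  0.0012]
.518,.288,.072 shift [ 0.379  0.062 -0.002]
```

Emit:
step_arm([
  [[0.1,0.03,0,0,0,0],[0.2,0.03,0,0,0,0],[0.3,0.03,0,0,0,0],[0.3,0.03,0,0,0,0],[0.3,0.03,0,0,0,0],[0.3,0.03,0,0,0,0]],
])

```text
time_s: 8.93
eef_pos: [0.5199, 0.2864, 0.264]
orientation: [0.705, 0.062, 0.704, -0.061]
force: [-0.6, 0.2, -0.7]
gripper_width: 0.0001
```

```bash
python3 g.py .518,.288,.072
```

```text
t 8.93 tcp [0.5199 0.2864 0.264 ] F [-0.6  0.2 -0.7] w 0.0001
[[ 0.002  0.173  0.985]
 [ 0.001  0.985 -0.173]
 [-1.     0.001  0.002]]
turn [-0.0003  0.0003 -0.0002]
.518,.288,.072 shift [ 0.127  0.008 -0.015]
```

Emit:
step_arm([
  [[0.05,0,0,0,0,0],[0.1,0,-0.01,0,0,0],[0.13,0,-0.01,0,0,0],[0.13,0,-0.01,0,0,0],[0.13,0,-0.01,0,0,0],[0.13,0,-0.01,0,0,0],[0.13,0,-0.01,0,0,0],[0.13,0,-0.01,0,0,0],[0.13,0,-0.01,0,0,0],[0.13,0,-0.01,0,0,0]],
])

```text
time_s: 9.77
eef_pos: [0.5175, 0.2873, 0.2428]
orientation: [0.705, 0.061, 0.704, -0.061]
force: [-0.1, -0.9, -0.1]
gripper_width: -0.0001
```

```bash
python3 g.py .518,.288,.072; python3 - <<'E'
from h import *
im,d=eyes.capture("scene");cv2.imwrite("pics/s3.png",cv2.resize(im[150:300,270:430,::-1],None,fx=4,fy=4))
E
```

```text
t 9.77 tcp [0.5175 0.2873 0.2428] F [-0.1 -0.9 -0.1] w -0.0001
[[ 0.     0.171  0.985]
 [ 0.     0.985 -0.171]
 [-1.     0.     0.   ]]
turn [-0.0001  0.     -0.    ]
.518,.288,.072 shift [-0.014  0.005  0.003]
```

View pics/s3.png

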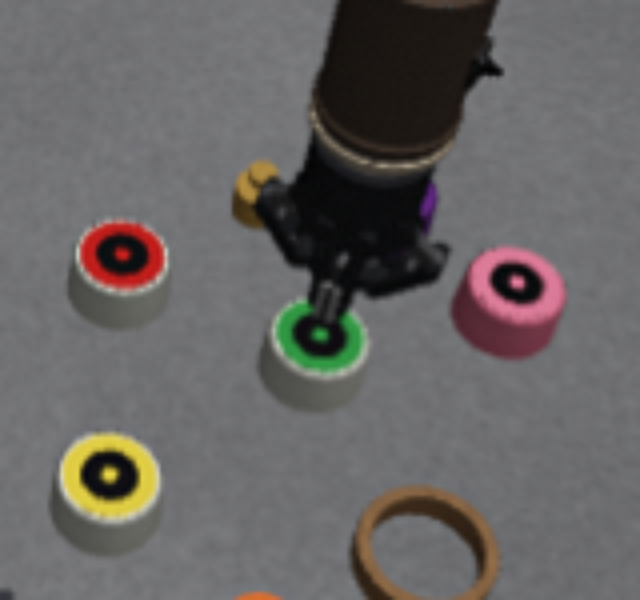

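Emit:
step_arm([
  [[0,0,0,0,0,0],[0,0,0,0,0,0],[0,0,0,0,0,0],[0,0,0,0,0,0],[0,0,0,0,0,0],[0,0,0,0,0,0],[0,0,0,0,0,0],[0,0,0,0,0,0],[0,0,0,0,0,0],[0,0,0,0,0,0]],
])

```text
time_s: 10.65
eef_pos: [0.5174, 0.2874, 0.2427]
orientation: [0.704, 0.061, 0.704, -0.061]
force: [-0.5, 0.2, -0.1]
gripper_width: 0.0002
```

Emit:
step_arm([
  [[0,0,0,0,0,0],[0,0,0,0,0,0],[0,0,0,0,0,0],[0,0,0,0,0,0],[0,0,0,0,0,0],[0,0,0,0,0,0],[0,0,0,0,0,0],[0,0,0,0,0,0],[0,0,0,0,0,0],[0,0,0,0,0,0]],
])

```text
time_s: 11.48
eef_pos: [0.5174, 0.2873, 0.2427]
orientation: [0.704, 0.061, 0.704, -0.061]
force: [-0.1, 0.9, -0.0]
gripper_width: -0.0
```

Emit:
step_arm([
  [[0,0,0,0,0,0],[0,0,0,0,0,0],[0,0,0,0,0,0],[0,0,0,0,0,0],[0,0,0,0,0,0],[0,0,0,0,0,0],[0,0,0,0,0,0],[0,0,0,0,0,0],[0,0,0,0,0,0],[0,0,0,0,0,0]],
])

```text
time_s: 12.32
eef_pos: [0.5174, 0.2873, 0.2427]
orientation: [0.705, 0.061, 0.704, -0.061]
force: [-0.5, -0.6, 0.9]
gripper_width: -0.0001
```

The picture shows the closed fingertips just over the green eye at about (322,310), with clear air beneath them. The dwell lasted over 2.5 s, so I withdraw straight up.

Emit:
step_arm([
  [[-0.25,0,0,0,0,0],[-0.5,0,0,0,0,0],[-0.75,0,0,0,0,0],[-1,0,0,0,0,0],[-1,0,0,0,0,0]],
])

```text
time_s: 12.73
eef_pos: [0.5193, 0.2876, 0.4003]
orientation: [0.708, 0.064, 0.701, -0.058]
force: [0.6, 0.5, 0.2]
gripper_width: 0.0001
```

Emit:
step_arm([
  [[-0.25,0,-0.2,0,0,0],[-0.4,0,-0.4,0,0,0],[-0.4,0,-0.5,0,0,0],[-0.4,0,-0.5,0,0,0],[-0.4,0,-0.5,0,0,0],[-0.4,0,-0.5,0,0,0],[-0.4,0,-0.5,0,0,0],[-0.4,0,-0.5,0,0,0]],
])

```text
time_s: 13.4
eef_pos: [0.4443, 0.2998, 0.452]
orientation: [0.704, 0.061, 0.705, -0.062]
force: [0.0, 0.1, -0.7]
gripper_width: -0.0001
```

```bash
python3 g.py; python3 - <<'E'
from h import *
for c in("scene","top"):
    im,d=eyes.capture(c);np.save(c+"d.npy",d);np.save(c+"i.npy",im);cv2.imwrite(f"pics/{c}4.png",im[:,:,::-1])
E
python3 m.py | grep -A1 plate
```

```text
t 13.4 tcp [0.4443 0.2998 0.452 ] F [ 0.   0.1 -0.7] w -0.0001
[[-0.     0.173  0.985]
 [-0.001  0.985 -0.173]
 [-1.    -0.001 -0.   ]]
turn [-0.0003 -0.      0.0002]
top plate 490 348 [ 0.59627277 -0.24015176  0.08865499] ((0.5968572497367859, -0.23998212814331055), (0.16917893290519714, 0.017408594489097595), 80.12112426757812) [ 0.17062698  0.9853357   0.596273   -0.2401518 ]
housing ((0.7240428328514099, -0.26227498054504395), (0.22119472920894623, 0.2379893958568573), 80.17935180664062) 0.105334
--
scene plate 146 146 [ 0.595995   -0.2346094   0.08890917] ((0.5959115624427795, -0.23776483535766602), (0.16737546026706696, 0.011246945708990097), 79.86869812011719) [ 0.17361088  0.98481435  0.5959952  -0.23460935]
housing ((0.7266497015953064, -0.2599194049835205), (0.22068248689174652, 0.23964238166809082), 80.32688903808594) 0.10508185
```

View pics/scene4.png

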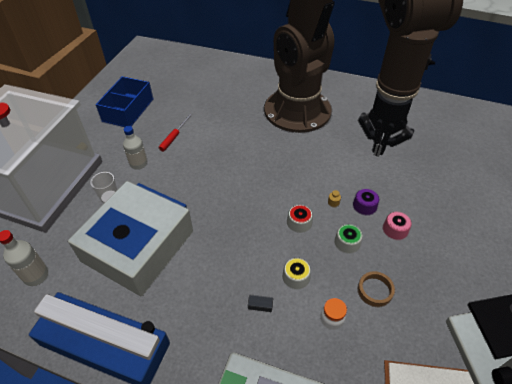

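The drawer at (160,195) is shut, nothing else has moved, and the hand is high and clear at (385,130).

```bash
python3 -c "
from bench import ctrl;print(ctrl.hand_in())"
```

```text
the job is handed in; nothing more can be done
None
```

I pushed the drawer home, started the measurement at the green pod without touching it, and handed the job in at about 13.5 s of the 48 s allowed. No verdict was reported.

- **Drawer:** I pushed it with shut fingertips to the hard stop, with a force of up to about 33 N at the end. From housing centre to plate centre I measured about 128 to 129 mm before and after the dwell, against 129 mm for fully home. The two cameras agreed to about 2 mm.
- **Green eye:** The fingertips stayed about 28 mm above the eye and within about 2 mm of its measured axis for more than 2.5 s. The force reading stayed at noise level throughout.
- **End state:** The grasp point finished about 27 cm from the green eye with no contact. In the last picture the loose things look unmoved; I did not measure them. No check failed.

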